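Tally the finished jar and shelve it

ROBOT

A 6-joint arm with a two-finger parallel gripper is mounted at the origin on the work surface. World frame = base frame: x ahead of the robot, y to its left, z up, the work surface at z = 0. Lengths are in m, angles in rad, forces in N, time in s.
With the tool pointing down it reaches from about 0.425 to 0.95 m from the base axis. Payload 14.7 kg.
Tool frame: the origin (TCP) lies midway between the tips of the shut fingers; the grasp point (between the pads) lies 19 mm behind it; x points along the fingers, z is the direction in which the jaws open and shut, and the axes are right-handed (so a half turn about x gives the same grasp; the last joint's range is limited). The gripper opens to 85 mm and grips with 20 to 120 N. Pads are 22 mm wide; open, the fingers measure 114 mm over their backs; the gripper's body (76 mm by 85 mm) begins 54 mm behind the grasp point. The pads swing forward as they close: fully open they stand 13 mm farther back than shut.
Start: joints at [-1.183, 0.48, 1.596, -0, 1.065, -0.047], TCP at [0.274, -0.59, 0.231] pointing down, gripper open.
Joint ranges: [-2.75, 2.75], [-0.82, 2.05], [0.23, 2.67], [-1.56, 4.7], [0.09, 2.69], [-2.92, 2.92]. Speed limits (rad/s): [1.89, 1.89, 2.39, 3.01, 3.01, 3.01].

INTERFACE

Orientations are given as a unit quaternion [w, x, y, z].
In Python, from cell import robot gives the robot as it stands.
- The arm moves only by the shell command python3 -m inch 'ROWS' [FORCE]. ROWS is a JSON object of lists of equal length, an entry for each row: "delta_pos": the shift along the world's x, y, z in mm, a list of three; "spin": the turn about the world's z in rad; "hand": the finger opening in mm, from 0 to 85.4. A call has 1 to 8 rows; each row shifts and turns the commanded pose from where the row before left it; what a row does not reach is not made up. A row lasts 1/12 s, in which the tool goes at most 41.7 mm and 7.16 degrees, less where a joint would pass 70% of its speed; a pose out of reach is approached as far as the arm can. A call is refused whole if a number of a shift passes 41.7 or a number of a turn 0.125, either way. A call with a gripper value outside its range is refused whole. The fingers move at their own pace and stop on an object; FORCE is the grip in N (left out, the last holds). Time passes only in rows, so rows that do not move let the fingers close. It gives the time, the measured TCP pose, the force and the opening at its end, in the units of the state.
- robot.read_state(): the state, without advancing time (a new reading comes with each control period).
- robot.grab_frame(name): name is "scene" or "top"; returns a dict with "img" (384x512x3 uint8, red, green, blue), "camera_matrix" (3x3 intrinsics, pixels), "R" (3x3) and "t" (3): a world point X has camera coordinates R X + t. Camera axes: x right, y down, z forward; pixel columns grow to the right and rows downward; lengths in m; the calibration is good to about 2 mm. A picture is of the moment at which its call begins. There is no depth.
- robot.hand_in(): hands the job in, once; it reports no verdict.
Trained networks look in the newest picture that a camera, given by its name, has taken for a name from the list of things; names that differ only in an ending like _2 or _b are one class to them, and where a whole thing is asked for, a point or a joint stands for the part that bears it (a point fixed in the world has none). Each returns a list of dicts, best first, with "confidence" (0 to 1); they miss things now and then, are a little off and sometimes report something else, mostly with a low value. They report only what shows in the picture. A call takes as long as a camera call. They do not tell look-alikes from the thing itself.
- robot.trace(camera, thing): "mask" (384x512 bool, what is visible of it) and "rect" ([left, top, width, height] in pixels, round what is visible of it).
The state is a dict: "time": time; "q": joint angles; "joint_velocities": joint speeds; "joint_efforts": joint torques, N m; "ee_pos": TCP position; "eef_rot": TCP orientation; "ft_force": force on the tool from outside, world axes, zero at the start; "ft_torque": the same for the moment, N m; "grip_width": finger opening in m.
Only numpy, scipy, OpenCV 4.12 (cv2) and the standard library are available. Lean on these libraries where they do the work, as an engineer would, in place of code of your own. Each camera call takes 0.05 s, during which the arm holds its last target. There are 200 camera calls.

TASK

The red-capped jar in the clamp is finished. Count it by swinging the tally counter's sprung lever all the way to its stop and letting it spring back, then slide the clamp jaw wide open and leave it open. Lift the jar out upright, set it down gently (lowered onto the mat, not dropped) wholly on the cork mat on the birch shelf, and let go, leaving everything else where it stands.

Things in the scene. Friction and masses are not known exactly. Their poses are not given: they have to be found in the camera images.
- counter: blue tally counter, fixed: 110 x 110 mm housing, top 74 mm above the table, on a 125 mm square, 8 mm thick foot. Origin: centre of its underside, z up. The lever's vertical pivot axis passes through the origin. Number windows on top at its +x side; the lever points roughly to its -x side, toward the robot.
- lever_knob (a point): point on the vertical axis of the red round grip post at the end of the counter's aluminium lever, 120 mm above the table, 100 mm from the pivot. The post is 18 mm in diameter and stands from the lever arm (top face 90 mm above the table; hub top 91 mm) up to 140 mm. The post can be pinched or pushed from the side.
- lever (a joint): angle of the counter's lever (rad): 0 at rest, stop at 1.1; it grows counter-clockwise seen from above (from the post's rest position, on the -x,+y side of the counter, toward -x,-y). A spring drives it back to 0 when let go: about 1 N at the post at rest, 4 N at the stop.
- clamp: jar clamp, fixed: dark steel base 260 (x) x 130 (y) x 20 mm. Origin: centre of its underside, z up. The jar stands on the base (20 mm above the table) at x = +60 mm, y = 0. A fixed grey jaw (100 mm wide, top 70 mm above the table) stands behind it at x = 96 to 120 mm; the sliding jaw is on its -x side.
- jaw_handle (a point): point on the vertical axis of the orange upright handle of the sliding jaw, 100 mm above the table; the handle is 20 mm thick along the clamp's y, 30 mm along the clamp's x, rising from the grey jaw carriage (51 mm above the table) to 125 mm. Closed, it is at the clamp's x = -20 mm, y = 0. The jaw's front block (90 mm wide, top 70 mm above the table) reaches from 15 to 50 mm ahead (+x) of the handle's axis.
- jaw (a joint): travel of the sliding jaw (m): about 0 closed (starts 0 to 0.002), fully open 0.055; it grows as the jaw slides along the clamp's -x, away from the jar. Friction of about 4 N: it stays where it is left. Closed, it overhangs the jar's foot so that the jar cannot be lifted.
- jar: closed glass jar with a red cap and yellow-brown filling, loose, about 0.35 kg, 108 mm tall; foot 70 mm diameter and 10 mm high, above it straight body and cap both 58 mm diameter (cap from 86 mm up). Origin: centre of its underside, z up. Starts upright in the clamp.
- shelf: low birch shelf board, fixed, 300 (x) x 150 (y) mm, top 40 mm above the table. Origin: centre of its underside. Its two places are at x = -70 and +70 mm: one holds the cork mat, the other a jar, either way round.
- mat: round cork mat, 120 mm diameter, 4 mm thick, fixed on the shelf. Origin: centre of its underside, 40 mm above the table.
- shelf_jar: bystander: the same kind of jar with a steel cap and reddish filling, loose, standing on the shelf; origin centre of its underside.
- cup: bystander: round steel measuring cup, 80 mm diameter, 60 mm tall, loose; origin centre of its underside.
- mug: bystander: blue mug, 80 mm diameter, 90 mm tall, loose; origin centre of its underside.
- tin: bystander: yellow tin, 70 mm diameter, 110 mm tall, loose; origin centre of its underside.
Things that resemble listed ones, but are neither listed nor needed, are in the scene too. There is more than one size of the counter; the job needs the largest.

How it is judged:
On the way, in this order (a step that is already met when the one before it is completed fails the run):
1. the lever is swung to its stop (at least 1.02 of 1.1 rad) (value of joint lever above 1.02 rad), for 0.05 s.
2. the lever has sprung back to rest (below 0.08 rad), the fingers off the counter (value of joint lever below 0.08 rad and contact force between counter and the fingers below 0.1 N), for 0.2 s.
3. the jaw is open by 35 mm or more with the jar still standing in the clamp (value of joint jaw above 0.035 m and z of jar in the frame of clamp below 0.03 m and horizontal distance between jar and clamp below 0.09 m and angle between jar's own z axis and vertical below 0.15 rad), for 0.2 s.
4. the jar is lifted out, at least 30 mm up (z of jar in the frame of clamp above 0.05 m), for 0.1 s.
5. the jar, still gripped, is lowered to the mat (underside within 8 mm of its top, axis within 25 mm of its centre) (horizontal distance between jar and mat below 0.025 m and z of jar in the frame of mat below 0.012 m and contact force between jar and the fingers above 0.5 N), for 0.05 s.
At the end, for the whole second after the job is handed in: The red-capped jar stands released, upright (within 0.1 rad) and at rest on the cork mat, its axis within 25 mm of the mat's centre; the lever is back at rest (below 0.08 rad) and the jaw is open by 35 mm or more (horizontal distance between jar and mat below 0.025 m and z of jar in the frame of mat between 0.001 and 0.008 m and angle between jar's own z axis and vertical below 0.1 rad and linear speed of jar below 0.02 m/s and value of joint lever below 0.08 rad and value of joint jaw above 0.035 m and contact force between jar and the fingers below 0.1 N); the robot touches nothing.
It fails at once if the jar is tipped by more than 0.5 rad (angle between jar's own z axis and vertical above 0.5 rad).
It fails at once if a bystander is moved by more than 30 mm (distance of any of shelf_jar, cup, mug, tin from where it was at the start of the episode above 0.03 m).
It also fails if it takes over 69 s, if anything falls off the work surface, if the arm or the gripper's body presses on something with over 40 N, if the wrist force passes 120 N, or if a joint passes its speed limit or range.

## Working session

There is one attempt and no reset: what is moved stays moved. The work goes in short steps, Python scripts to look and compute and a shell command to move; the robot and the scene stay as the last step left them, time stands still between calls to the robot, and variables do not carry over. Pictures are saved under pics/ and viewed, about 8 in all and at most 12, crops included, and the job is handed in when it is done.

```bash
mkdir -p pics; cat > h.py <<'E'
import numpy as np, cv2
from cell import robot
def ray(f,uv):
    K=np.array(f["camera_matrix"]);R=np.array(f["R"]);t=np.array(f["t"])
    d=R.T@np.linalg.inv(K)@np.array([uv[0],uv[1],1.]);return -R.T@t,d
def atz(f,uv,z):
    o,d=ray(f,uv);return o+d*(z-o[2])/d[2]
def proj(f,X):
    K=np.array(f["camera_matrix"]);p=K@(np.array(f["R"])@np.array(X)+np.array(f["t"]));return p[:2]/p[2]
def save(f,n,crop=None,s=1):
    im=f["img"][:,:,::-1]
    if crop: l,t,w,h=crop; im=im[t:t+h,l:l+w]
    cv2.imwrite("pics/"+n,cv2.resize(im,None,fx=s,fy=s,interpolation=cv2.INTER_CUBIC))
E
python3 - <<'E'
from h import *
fs={c:robot.grab_frame(c) for c in("scene","top")}
a=[cv2.resize(fs[c]["img"],(800,600)) for c in fs]
for c,i in zip(fs,a): cv2.imwrite(f"pics/{c}0.png",i[:,:,::-1])
for c in fs:
    print(c,"cam",ray(fs[c],(0,0))[0].round(3))
    for n in "counter lever_knob clamp jaw_handle jar shelf mat shelf_jar cup mug tin".split():
        for d in robot.trace(c,n):
            m=np.array(d["mask"]);ys,xs=np.nonzero(m)
            print(n,round(d["confidence"],2),d["rect"],"cen",xs.mean().round(1) if len(xs) else None,ys.mean().round(1) if len(xs) else None,len(xs))
E
```

```text
scene cam [1.327 0.226 1.025]
counter 0.85 [136.7, 157.0, 39.9, 46.2] cen 158.3 182.4 981
counter 0.72 [176.8, 111.8, 35.5, 41.3] cen 194.5 136.1 730
counter 0.69 [185.4, 152.3, 41.7, 63.0] cen 206.8 189.7 1522
lever_knob 0.71 [151.8, 156.1, 27.6, 24.4] cen 163.8 170.9 164
lever_knob 0.51 [197.8, 155.1, 31.2, 28.7] cen 213.7 172.2 278
clamp 0.72 [256.2, 196.6, 66.9, 71.3] cen 291.0 232.8 2119
jaw_handle 0.2 [274.4, 214.6, 20.0, 29.1] cen 285.9 228.1 598
jar 0.57 [275.5, 214.2, 19.0, 28.0] cen 285.9 227.9 531
jar 0.43 [357.6, 221.0, 31.6, 46.5] cen 373.8 243.2 855
shelf 0.85 [341.4, 197.5, 58.5, 87.5] cen 371.9 248.8 2385
shelf 0.6 [274.4, 213.8, 23.3, 30.4] cen 285.7 228.2 594
mat 0.55 [355.2, 205.5, 42.2, 22.6] cen 376.0 215.6 757
shelf_jar 0.64 [357.7, 219.6, 31.7, 45.1] cen 374.0 242.5 891
cup 0.95 [206.3, 250.8, 28.2, 29.6] cen 222.0 264.7 738
mug 0.96 [161.6, 224.0, 43.4, 39.1] cen 183.2 242.4 1042
tin 0.71 [295.3, 258.5, 25.0, 47.3] cen 304.3 283.4 904
tin 0.68 [286.6, 199.0, 18.3, 33.4] cen 297.6 215.7 323
top cam [ 0.396 -0.029  1.516]
counter 0.79 [293.1, 178.6, 46.3, 51.7] cen 315.0 198.5 1523
counter 0.75 [350.6, 178.5, 38.8, 34.6] cen 368.8 196.2 947
lever_knob 0.68 [301.4, 190.1, 24.7, 36.8] cen 313.1 207.3 281
lever_knob 0.55 [358.9, 191.1, 16.9, 21.6] cen 367.5 201.4 127
clamp 0.92 [200.4, 138.5, 47.2, 79.2] cen 222.3 180.7 2574
clamp 0.39 [259.5, 106.6, 22.0, 24.7] cen 269.9 116.6 455
jaw_handle 0.6 [208.6, 167.9, 26.6, 21.8] cen 222.0 177.3 507
jar 0.93 [213.3, 145.8, 22.4, 21.0] cen 224.0 157.3 366
shelf 0.83 [122.3, 136.2, 51.8, 95.7] cen 148.5 178.6 2652
shelf 0.2 [209.0, 164.7, 25.9, 23.2] cen 221.8 177.2 532
mat 0.56 [127.3, 185.6, 37.3, 35.5] cen 145.2 202.9 1079
shelf_jar 0.56 [133.0, 148.4, 25.4, 22.4] cen 143.6 159.3 492
cup 0.76 [258.6, 106.5, 24.3, 25.8] cen 269.9 116.4 436
mug 0.92 [300.0, 113.2, 27.9, 29.5] cen 312.0 126.9 575
tin 0.68 [185.1, 100.4, 26.5, 27.9] cen 197.3 113.4 534
```

View pics/top0.png

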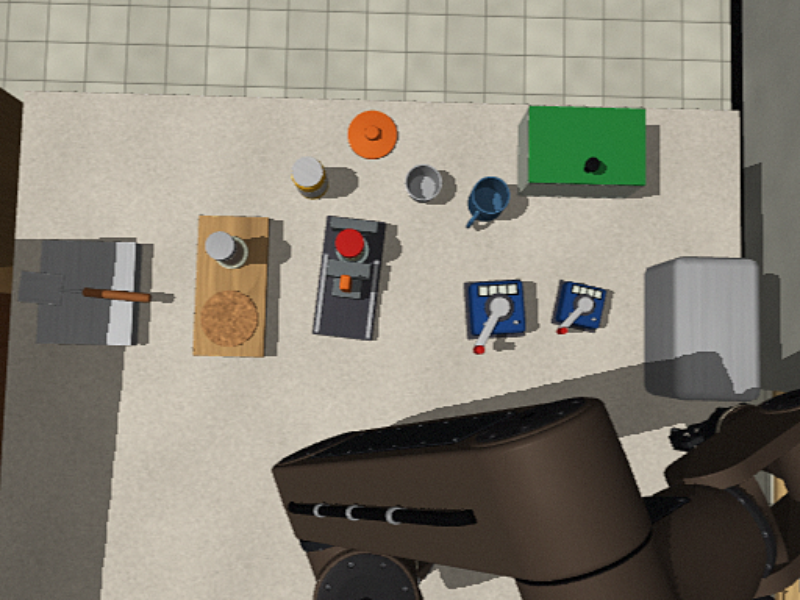

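View pics/scene0.png

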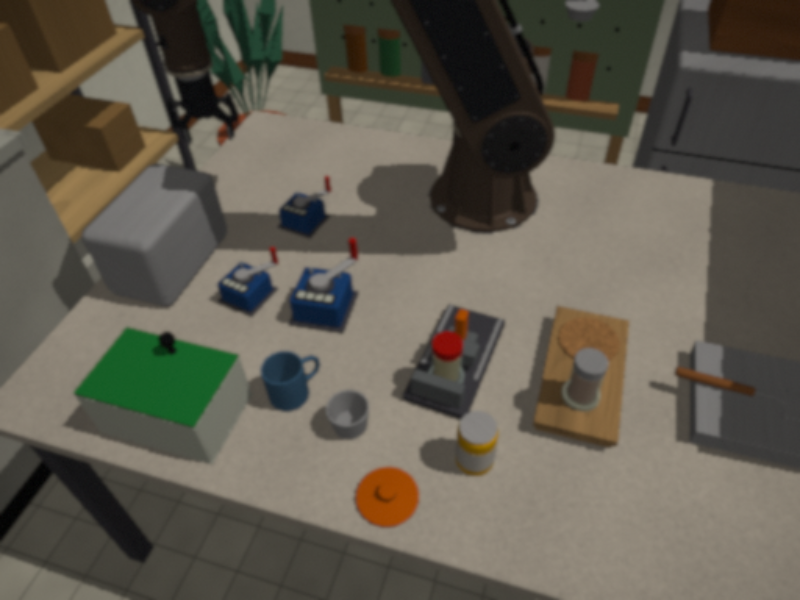

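```bash
cat > m.py <<'E'
from h import *
fs={c:robot.grab_frame(c) for c in("top","scene")}
def comps(f,cond,roi,n):
    h=cv2.cvtColor(f["img"],cv2.COLOR_RGB2HSV).astype(int);l,t,w,hh=roi
    m=np.zeros(h.shape[:2],np.uint8);s=h[t:t+hh,l:l+w];m[t:t+hh,l:l+w]=cond(s[...,0],s[...,1],s[...,2])
    k,lab,st,ce=cv2.connectedComponentsWithStats(m);i=np.argsort(-st[1:,4])[:n]+1
    return [(ce[j],st[j],cv2.minAreaRect(np.argwhere(lab==j)[:,::-1].astype(np.float32))) for j in i]
red=lambda h,s,v:((h<6)|(h>174))&(s>150)&(v>70)
ora=lambda h,s,v:(h>=7)&(h<16)&(s>190)&(v>120)
blu=lambda h,s,v:(h>105)&(h<128)&(s>130)&(v>40)
T,S=fs["top"],fs["scene"]
E
cat > m1.py <<'E'
from m import *
def show(n,f,c,roi,z,k=1):
    for ce,st,r in comps(f,c,roi,k):
        print(n,ce.round(1),st,"at z",z,atz(f,ce,z).round(4)[:2])
show("knobT",T,red,(290,200,45,40),.135)
show("knobS",S,red,(205,145,40,30),.12)
show("capT",T,red,(205,138,40,40),.128)
show("capS",S,red,(265,205,45,30),.115)
show("handT",T,ora,(205,165,40,35),.125)
show("handS",S,ora,(280,190,30,35),.11)
show("blue",T,blu,(290,170,55,50),.074)
def tri(a,b):
    (o1,d1),(o2,d2)=ray(T,a),ray(S,b);A=np.c_[d1,-d2];k=np.linalg.lstsq(A,o2-o1,rcond=None)[0]
    p,q=o1+d1*k[0],o2+d2*k[1];return ((p+q)/2).round(4),np.linalg.norm(p-q).round(4)
g=lambda f,c,r:comps(f,c,r,1)[0][0]
print("knob",tri(g(T,red,(290,200,45,40)),g(S,red,(205,145,40,30))))
print("cap",tri(g(T,red,(205,138,40,40)),g(S,red,(265,205,45,30))))
print("hand",tri(g(T,ora,(205,165,40,35)),g(S,ora,(280,190,30,35))))
for n,z in(("mat",.044),("clamp",.02),("shelf",.04),("counter",.074)):
    m=np.array(robot.trace("top",n)[0]["mask"]);p=np.argwhere(m)[:,::-1].astype(np.float32)
    b=cv2.boxPoints(cv2.minAreaRect(p));W=np.array([atz(T,x,z)[:2] for x in b])
    print(n,W.round(3).tolist(),"c",W.mean(0).round(4),[np.linalg.norm(W[i]-W[i-1]).round(3) for i in(1,2)],"cen",atz(T,p.mean(0),z).round(4))
# hub: light grey round
lum=lambda h,s,v:(s<40)&(v>150)
h=comps(T,lum,(295,178,45,50),3)
for x in h: print("hub",x[0].round(1),x[1],atz(T,x[0],.091).round(4))
for n,p in {"cup":(270,116.4),"mug":(312,126.9),"tin":(197.3,113.4),"sjar":(143.6,159.3)}.items(): print(n,atz(T,p,.06).round(3))
im=np.hstack([cv2.resize(T["img"][135:235,190:340],None,fx=5,fy=5,interpolation=cv2.INTER_CUBIC)])
cv2.imwrite("pics/t1.png",im[:,:,::-1])
E
python3 m1.py
```

```text
knobT [306.3 223.3] [303 221   7   6  31] at z 0.135 [ 0.3995 -0.204 ]
knobS [225.6 157.4] [223 152   6  13  48] at z 0.12 [ 0.3983 -0.2064]
capT [223.4 155. ] [215 146  18  19 265] at z 0.128 [0.6078 0.0593]
capS [285.9 220.8] [276 212  20  19 298] at z 0.115 [0.6039 0.0586]
handT [220.3 180. ] [218 176   6   9  49] at z 0.125 [0.5292 0.0669]
handS [295.4 201.7] [292 198   7   8  40] at z 0.11 [0.5191 0.0663]
blue [316.9 198.2] [300 179  36  35 616] at z 0.074 [ 0.482  -0.2449]
knob (array([ 0.3996, -0.2058,  0.1212]), np.float64(0.0))
cap (array([0.6088, 0.0598, 0.1212]), np.float64(0.0))
hand (array([0.5294, 0.0677, 0.1214]), np.float64(0.0012))
mat [[0.51, 0.377], [0.512, 0.262], [0.397, 0.257], [0.394, 0.372]] c [0.4532 0.317 ] [np.float64(0.115), np.float64(0.116)] cen [0.4523 0.3163 0.044 ]
clamp [[0.424, 0.145], [0.684, 0.12], [0.67, -0.012], [0.41, 0.015]] c [0.5472 0.0667] [np.float64(0.261), np.float64(0.133)] cen [0.5379 0.0668 0.02  ]
shelf [[0.374, 0.393], [0.674, 0.394], [0.672, 0.239], [0.372, 0.24]] c [0.5229 0.3163] [np.float64(0.3), np.float64(0.155)] cen [0.534  0.3125 0.04  ]
counter [[0.443, -0.357], [0.55, -0.375], [0.534, -0.475], [0.428, -0.455]] c [ 0.4888 -0.4155] [np.float64(0.108), np.float64(0.101)] cen [ 0.4931 -0.4149  0.074 ]
hub [314.2 210.3] [295 178  45  50 758] [ 0.442  -0.2342  0.091 ]
hub [327.2 184.7] [325 182   6   6  29] [ 0.5253 -0.2752  0.091 ]
hub [309. 186.] [307 184   5   5  25] [ 0.5198 -0.2165  0.091 ]
cup [ 0.751 -0.087  0.06 ]
mug [ 0.72  -0.228  0.06 ]
tin [0.755 0.154 0.06 ]
sjar [0.598 0.325 0.06 ]
```

View pics/t1.png

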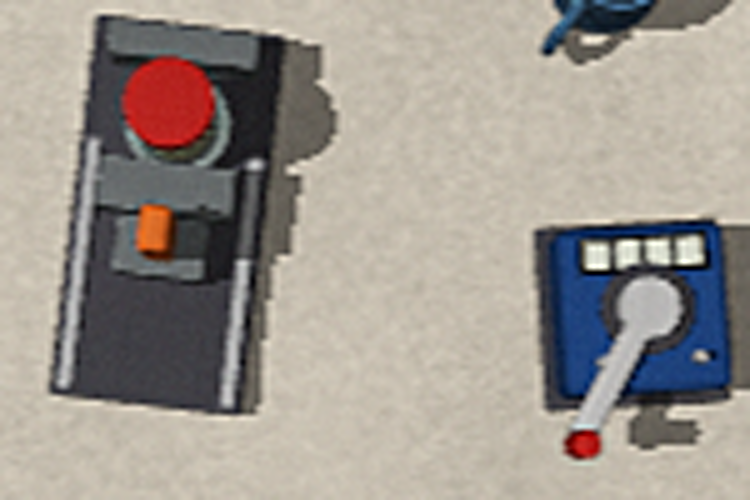

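```bash
cat > st.py <<'E'
from h import *
from scipy.spatial.transform import Rotation as Ro
s=robot.read_state();w=np.array(s["eef_rot"]);M=Ro.from_quat(w[[1,2,3,0]]).as_matrix()
print("t",round(s["time"],2),"pos",(np.array(s["ee_pos"])*1000).round(1),"zaxis deg",np.degrees(np.arctan2(M[1,2],M[0,2])).round(1),"xaxis",M[:,0].round(3),"F",np.array(s["ft_force"]).round(1),"grip",round(s["grip_width"]*1000,1),"q",np.array(s["q"]).round(2))
E
python3 st.py; python3 - <<'E'
from m import *
print("hub",atz(T,(320.2,196.6),.091).round(4)); r=comps(T,blu,(290,170,55,50),1)[0][2]; print(r)
print("small counter3",atz(S,(194,136),.04).round(3))
E
```

```text
t 1.5 pos [ 273.8 -589.5  231.3] zaxis deg -65.1 xaxis [ 0. -0. -1.] F [0.1 0.5 0.5] grip 85.2 q [-1.18  0.48  1.6   0.    1.07 -0.05]
hub [ 0.4864 -0.253   0.091 ]
((317.4263610839844, 196.46954345703125), (33.34362030029297, 34.69731140136719), 85.91438293457031)
small counter3 [ 0.233 -0.408  0.04 ]
```

```bash
python3 -m inch '{"delta_pos":[[10,30,0],[10,30,0],[10,30,0],[10,30,0],[10,30,0],[10,30,0],[10,30,0],[10,30,0]],"spin":[-0.1,-0.1,-0.1,-0.1,-0.1,-0.03,0,0],"hand":[0,0,0,0,0,0,0,0]}' 30
python3 -m inch '{"delta_pos":[[11,31,0],[11,31,0],[11,31,0],[11,31,0],[11,31,0],[11,30,0],[0,0,0],[0,0,0]],"spin":[0,0,0,0,0,0,0,0],"hand":[0,0,0,0,0,0,0,0]}'; python3 st.py
```

```text
time: 2.27
ee_pos: [0.354, -0.3481, 0.2314]
eef_rot: [0.476, 0.523, 0.475, -0.523]
ft_force: [0.7, -0.2, 0.4]
grip_width: -0.0
time: 2.93
ee_pos: [0.4203, -0.1632, 0.2315]
eef_rot: [0.477, 0.523, 0.476, -0.522]
ft_force: [-0.1, -1.0, 0.0]
grip_width: -0.0002
t 2.93 pos [ 420.3 -163.2  231.5] zaxis deg -95.3 xaxis [ 0. -0. -1.] F [-0.1 -1.   0. ] grip -0.2 q [-0.44  0.2   2.03  0.    0.91  1.23]
```

```bash
python3 -m inch '{"delta_pos":[[0,0,-30],[0,0,-30],[0,0,-30],[0,0,-25],[0,0,-11],[0,0,0],[-16,-7,0],[0,0,0]],"spin":[0,0,0,0,0,0,0,0],"hand":[0,0,0,0,0,0,0,0]}'
python3 -m inch '{"delta_pos":[[-1,-12,0],[-5,-11,0],[-4,-10,0],[-2,-13,0],[-2,-13,0],[2,-13,0],[2,-13,0],[0,0,0]],"spin":[0,0,0,0,0,0,0,0],"hand":[0,0,0,0,0,0,0,0]}'; python3 st.py
```

```text
time: 3.6
ee_pos: [0.4019, -0.1723, 0.1056]
eef_rot: [-0.475, -0.523, -0.476, 0.524]
ft_force: [-0.4, 1.0, 0.2]
grip_width: -0.0002
time: 4.27
ee_pos: [0.3949, -0.2592, 0.1058]
eef_rot: [0.476, 0.524, 0.475, -0.523]
ft_force: [0.7, 2.6, 2.1]
grip_width: -0.0001
t 4.27 pos [ 394.9 -259.2  105.8] zaxis deg -95.5 xaxis [ 0.002 -0.001 -1.   ] F [0.7 2.6 2.1] grip -0.1 q [-0.64  0.42  2.12 -0.    0.6   1.02]
```

```bash
python3 -m inch '{"delta_pos":[[5,-13,0],[6,-10,0],[2,-4,0],[0,0,0]],"spin":[0,0,0,0],"hand":[0,0,0,0]}'; python3 - <<'E'
from m import *
s=comps(S,red,(170,130,80,70),4)
for c in s: print(c[0].round(1),c[1],atz(S,c[0],.12).round(4))
save(S,"s2.png",(150,110,120,100),5)
E
```

```text
time: 4.6
ee_pos: [0.4076, -0.2842, 0.1053]
eef_rot: [0.476, 0.523, 0.475, -0.523]
ft_force: [-0.9, 4.8, 2.8]
grip_width: 0.0001
[174.7 162.5] [173 159   4   9  20] [ 0.4691 -0.3617  0.12  ]
[197.3 156.7] [196 152   4   9  15] [ 0.4215 -0.3001  0.12  ]
```

View pics/s2.png

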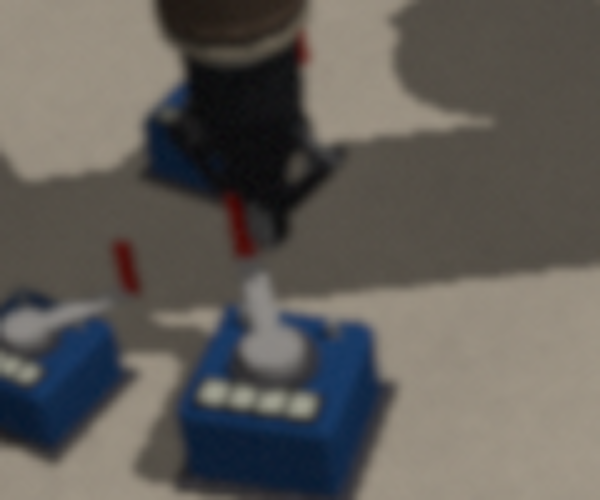

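```bash
python3 -m inch '{"delta_pos":[[2,-3,0],[0,0,0]],"spin":[0,0],"hand":[0,0]}';python3 -m inch '{"delta_pos":[[2,-3,0],[0,0,0]],"spin":[0,0],"hand":[0,0]}';python3 -m inch '{"delta_pos":[[2,-3,0],[0,0,0]],"spin":[0,0],"hand":[0,0]}'
```

```text
time: 4.87
ee_pos: [0.4088, -0.2861, 0.1053]
eef_rot: [-0.476, -0.523, -0.476, 0.523]
ft_force: [-0.1, 4.7, 0.5]
grip_width: 0.0
time: 5.03
ee_pos: [0.4101, -0.2885, 0.1051]
eef_rot: [-0.475, -0.523, -0.476, 0.523]
ft_force: [-2.0, 9.3, 5.0]
grip_width: 0.0003
time: 5.2
ee_pos: [0.4108, -0.2897, 0.1049]
eef_rot: [0.473, 0.523, 0.478, -0.523]
ft_force: [-5.2, 22.0, 14.8]
grip_width: 0.0002
```

```bash
python3 -m inch '{"delta_pos":[[-2,3,0],[-5,8,0],[-6,10,0],[-4,13,0],[-4,16,0],[0,13,0],[3,13,0],[5,13,0]],"spin":[0,0,0,0,0,0,0,0],"hand":[0,0,0,0,0,0,0,0]}'
python3 -m inch '{"delta_pos":[[8,13,0],[10,14,0],[4,10,0],[0,5,15],[0,0,30],[0,0,30],[0,0,10],[0,0,0]],"spin":[0,0,0,0,0,0,0,0],"hand":[0,0,0,0,0,40,40,40]}'
python3 - <<'E'
from m import *
for f,r,z in((T,(290,195,55,45),.135),(S,(180,130,80,60),.12)):
    for c in comps(f,red,r,2): print(c[0].round(1),c[1],atz(f,c[0],z).round(4))
E
python3 st.py
```

```text
time: 5.87
ee_pos: [0.3993, -0.2021, 0.1054]
eef_rot: [-0.476, -0.523, -0.476, 0.523]
ft_force: [0.2, 0.7, 0.0]
grip_width: -0.0001
time: 6.53
ee_pos: [0.4232, -0.1618, 0.1928]
eef_rot: [0.477, 0.524, 0.474, -0.522]
ft_force: [0.1, -0.0, 0.7]
grip_width: 0.036
[225.5 157.4] [223 152   5  13  48] [ 0.3985 -0.2066  0.12  ]
t 6.63 pos [ 421.8 -161.3  190.3] zaxis deg -95.4 xaxis [ 0.001 -0.001 -1.   ] F [-0.1  0.1 -0. ] grip 40.2 q [-0.43  0.26  2.08 -0.    0.8   1.23]
```

```bash
python3 -m inch '{"delta_pos":[[13,28,0],[13,29,0],[13,29,0],[13,29,0],[13,29,0],[14,29,0],[14,29,0],[13,28,0]],"spin":[0,0,0,0,0,0,0,0],"hand":[50,50,50,50,50,50,50,50]}'
python3 -m inch '{"delta_pos":[[0,0,0],[0,0,-30],[0,0,-30],[0,0,-25],[0,0,-18],[0,0,0],[0,0,0]],"spin":[0,0,0,0,0,0,0],"hand":[50,50,50,50,50,50,50]}'
python3 -m inch '{"delta_pos":[[0,0,0],[0,0,0],[0,0,0],[0,0,0]],"spin":[0,0,0,0],"hand":[25,15,10,10]}' 25; python3 st.py
```

```text
time: 7.3
ee_pos: [0.5275, 0.0702, 0.1887]
eef_rot: [-0.475, -0.523, -0.476, 0.524]
ft_force: [1.0, -0.4, 0.0]
grip_width: 0.0498
time: 7.88
ee_pos: [0.5263, 0.0683, 0.0859]
eef_rot: [-0.475, -0.522, -0.476, 0.524]
ft_force: [-0.3, 0.3, -0.4]
grip_width: 0.0502
time: 8.22
ee_pos: [0.5283, 0.0673, 0.0886]
eef_rot: [0.477, 0.523, 0.475, -0.523]
ft_force: [-0.4, -16.7, 4.2]
grip_width: 0.0198
t 8.22 pos [528.3  67.3  88.6] zaxis deg -95.4 xaxis [ 0.002 -0.001 -1.   ] F [ -0.4 -16.7   4.2] grip 19.8 q [ 0.07  0.51  1.99 -0.    0.63  1.74]
```

```bash
python3 -m inch '{"delta_pos":[[-4,-0.5,0],[-8,0.8,0],[-8,0.8,0],[-8,0.8,0],[-8,0.8,0],[-8,0.8,0],[-6,0.6,0],[-3,0.3,0]],"spin":[0,0,0,0,0,0,0,0],"hand":[10,10,10,10,10,10,10,10]}'
python3 -m inch '{"delta_pos":[[0,0,0],[0,0,0]],"spin":[0,0],"hand":[10,10]}'
```

```text
time: 8.88
ee_pos: [0.4754, 0.0722, 0.0886]
eef_rot: [0.477, 0.524, 0.475, -0.523]
ft_force: [3.0, -14.9, -1.3]
grip_width: 0.0194
time: 9.05
ee_pos: [0.475, 0.0722, 0.0885]
eef_rot: [0.476, 0.523, 0.475, -0.523]
ft_force: [-3.2, -12.1, 8.3]
grip_width: 0.0197
```

```bash
python3 -m inch '{"delta_pos":[[0,0,0],[0,0,0],[0,0,0],[0,0,20],[0,0,40],[0,0,40],[0,0,10],[-20,-30,0]],"spin":[0,0,0,0,0,0,0,0],"hand":[50,50,50,50,50,60,85,85]}'
python3 -m inch '{"delta_pos":[[-20,-40,0],[0,-40,0],[0,-40,0],[0,0,0]],"spin":[0,0,0,0],"hand":[85,85,85,85]}'
python3 - <<'E'
from m import *
for n,f,c,r,z in(("capT",T,red,(205,138,40,35),.128),("handT",T,ora,(205,165,40,50),.125),("capS",S,red,(265,205,45,30),.115),("handS",S,ora,(260,170,60,55),.11)):
    for x in comps(f,c,r,1): print(n,x[0].round(1),x[1],atz(f,x[0],z).round(4))
im=np.hstack([cv2.resize(T["img"][125:245,120:260],(400,343)),cv2.resize(S["img"][180:300,230:370],(400,343))]);cv2.imwrite("pics/o.png",im[:,:,::-1])
E
python3 st.py
```

```text
time: 9.72
ee_pos: [0.4603, 0.0453, 0.2013]
eef_rot: [0.478, 0.526, 0.474, -0.52]
ft_force: [0.5, -1.8, 0.4]
grip_width: 0.0815
time: 10.05
ee_pos: [0.4366, -0.0799, 0.198]
eef_rot: [0.476, 0.524, 0.474, -0.524]
ft_force: [0.6, 1.1, -0.7]
grip_width: 0.0853
capT [223.4 155.1] [215 146  18  19 264] [0.6077 0.0594 0.128 ]
handT [218.4 196.8] [216 193   6   9  51] [0.4761 0.0717 0.125 ]
capS [286.3 220.7] [277 212  20  19 307] [0.603  0.0596 0.115 ]
handS [301.2 190.1] [299 187   5   7  28] [0.4665 0.072  0.11  ]
t 10.15 pos [436.2 -75.8 197.6] zaxis deg -95.7 xaxis [ 0.001 -0.    -1.   ] F [-0.1 -0.2 -0.3] grip 85.0 q [-0.24  0.24  2.09  0.    0.81  1.43]
```

View pics/o.png

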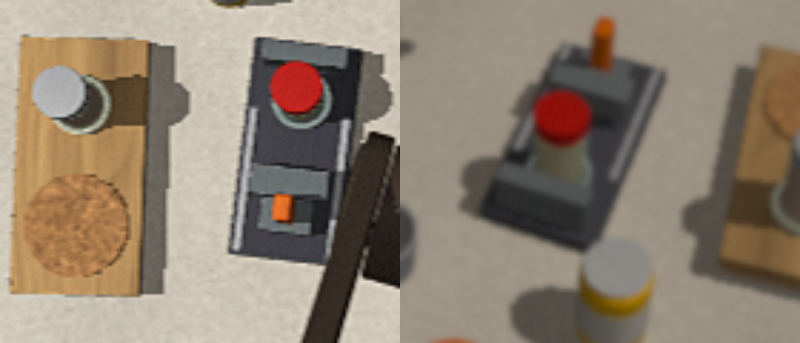

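```bash
python3 -m inch '{"delta_pos":[[28,23,0],[28,23,0],[28,23,0],[29,23,0],[29,22,0],[29,22,0],[0,0,0],[0,0,0]],"spin":[0,0,0,0,0,0,0,0],"hand":[85,85,85,85,85,85,85,85]}'; python3 st.py
```

```text
time: 10.82
ee_pos: [0.6077, 0.0646, 0.1967]
eef_rot: [-0.476, -0.522, -0.477, 0.522]
ft_force: [-1.3, 0.4, 0.1]
grip_width: 0.0853
t 10.82 pos [607.7  64.6 196.7] zaxis deg -95.2 xaxis [-0.  0. -1.] F [-1.3  0.4  0.1] grip 85.3 q [0.06 0.46 1.72 0.   0.96 1.72]
```

```bash
python3 -m inch '{"delta_pos":[[0,-4,0],[0,0,-30],[0,0,-30],[0,0,-25],[0,0,-20],[0,0,-9],[0,0,0]],"spin":[0,0,0,0,0,0,0],"hand":[85,85,85,85,85,85,85]}'; python3 -m inch '{"delta_pos":[[0,0,0],[0,0,0],[0,0,0],[0,0,0],[0,0,0],[0,0,0]],"spin":[0,0,0,0,0,0],"hand":[75,66,60,54,50,50]}' 35; python3 st.py
```

```text
time: 11.4
ee_pos: [0.6052, 0.0571, 0.0817]
eef_rot: [-0.475, -0.522, -0.476, 0.524]
ft_force: [-1.4, -0.4, -0.1]
grip_width: 0.0853
time: 11.9
ee_pos: [0.6082, 0.0578, 0.0849]
eef_rot: [0.476, 0.524, 0.475, -0.522]
ft_force: [-1.7, 2.5, 8.8]
grip_width: 0.0573
t 11.9 pos [608.2  57.8  84.9] zaxis deg -95.4 xaxis [ 0.003  0.    -1.   ] F [-1.7  2.5  8.8] grip 57.3 q [0.05 0.6  1.81 0.   0.73 1.71]
```

```bash
python3 -m inch '{"delta_pos":[[0,0,5],[0,0,10],[0,0,15],[0,0,20],[0,0,20],[0,0,10],[0,0,0],[0,0,0]],"spin":[0,0,0,0,0,0,0,0],"hand":[50,50,50,50,50,50,50,50]}'; python3 st.py; python3 - <<'E'
from m import *
save(S,"l.png",(230,130,170,170),3)
E
```

```text
time: 12.57
ee_pos: [0.6073, 0.0576, 0.1637]
eef_rot: [0.476, 0.523, 0.475, -0.523]
ft_force: [-0.8, -0.8, -4.7]
grip_width: 0.0572
t 12.57 pos [607.3  57.6 163.7] zaxis deg -95.5 xaxis [ 0.001  0.    -1.   ] F [-0.8 -0.8 -4.7] grip 57.2 q [ 0.04  0.5   1.76 -0.    0.88  1.71]
```

View pics/l.png

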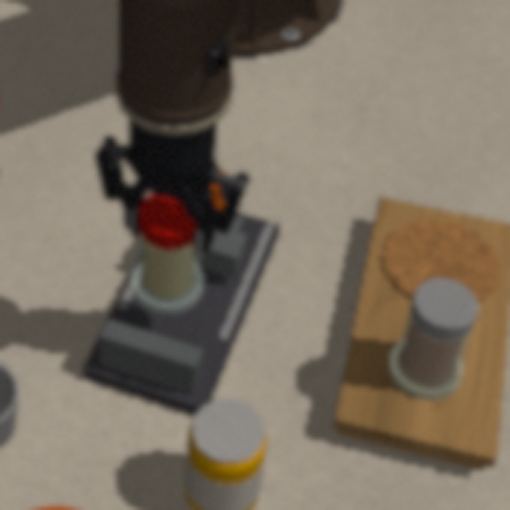

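```bash
python3 -m inch '{"delta_pos":[[-10,10,5],[-20,20,0],[-22,22,0],[-22,24,0],[-22,26,0],[-20,27,0],[-15,27,0],[-12,27,0]],"spin":[0,0,0,0,0,0,0,0],"hand":[50,50,50,50,50,50,50,50]}'; python3 -m inch '{"delta_pos":[[-7,26,0],[-3,22,0],[-2,17,0],[0,9,0],[0,2,0],[0,0,0],[0,0,0],[0,0,0]],"spin":[0,0,0,0,0,0,0,0],"hand":[50,50,50,50,50,50,50,50]}'; python3 st.py
```

```text
time: 13.33
ee_pos: [0.4616, 0.2415, 0.1675]
eef_rot: [-0.475, -0.522, -0.476, 0.524]
ft_force: [0.8, -0.1, -4.8]
grip_width: 0.0573
time: 14.0
ee_pos: [0.4522, 0.3156, 0.1681]
eef_rot: [-0.475, -0.523, -0.475, 0.524]
ft_force: [-0.2, -0.4, -3.8]
grip_width: 0.0573
t 14.0 pos [452.2 315.6 168.1] zaxis deg -95.5 xaxis [-0.001 -0.    -1.   ] F [-0.2 -0.4 -3.8] grip 57.3 q [ 0.55  0.42  1.89 -0.    0.83  2.22]
```

```bash
python3 -m inch '{"delta_pos":[[0,0,-10],[0,0,-15],[0,0,-15],[0,0,-8],[0,0,-5],[0,0,-2],[0,0,0],[0,0,0]],"spin":[0,0,0,0,0,0,0,0],"hand":[50,50,50,50,50,50,50,50]}'; python3 -m inch '{"delta_pos":[[0,0,-1],[0,0,-1],[0,0,0]],"spin":[0,0,0],"hand":[50,50,50]}'; python3 -m inch '{"delta_pos":[[0,0,-1],[0,0,-1],[0,0,0]],"spin":[0,0,0],"hand":[50,50,50]}'
python3 - <<'E'
from m import *
im=np.hstack([cv2.resize(T["img"][135:235,110:210],(400,400)),cv2.resize(S["img"][150:290,320:460],(400,400))]);cv2.imwrite("pics/p.png",im[:,:,::-1])
E
```

```text
time: 14.67
ee_pos: [0.4525, 0.3167, 0.1136]
eef_rot: [0.476, 0.523, 0.476, -0.523]
ft_force: [-0.6, 0.3, -4.1]
grip_width: 0.0571
time: 14.92
ee_pos: [0.4523, 0.3167, 0.1115]
eef_rot: [0.476, 0.523, 0.476, -0.523]
ft_force: [-0.1, 0.3, -4.8]
grip_width: 0.0574
time: 15.17
ee_pos: [0.4521, 0.3166, 0.1092]
eef_rot: [-0.476, -0.523, -0.476, 0.523]
ft_force: [0.1, -0.3, -4.2]
grip_width: 0.0571
```

View pics/p.png

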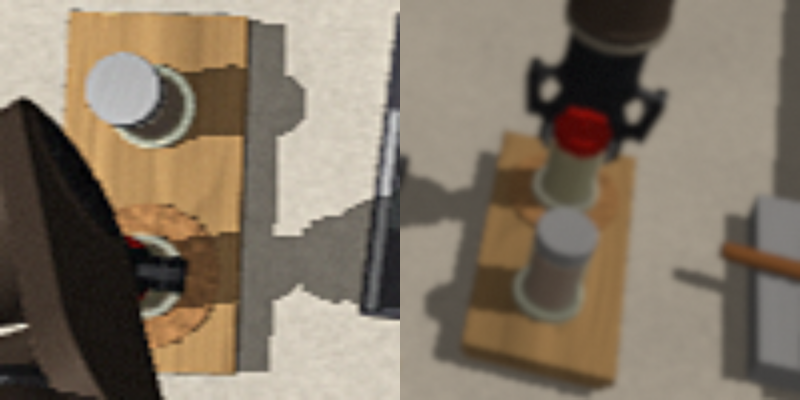

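The picture shows the jar gripped, upright and over the mat's centre. I'll lower it in millimetre steps until the force shows contact.

```bash
python3 -m inch '{"delta_pos":[[0,0,-1],[0,0,0],[0,0,0]],"spin":[0,0,0],"hand":[50,50,50]}'; python3 -m inch '{"delta_pos":[[0,0,-1],[0,0,0],[0,0,0]],"spin":[0,0,0],"hand":[50,50,50]}';  python3 -m inch '{"delta_pos":[[0,0,-1],[0,0,0],[0,0,0]],"spin":[0,0,0],"hand":[50,50,50]}'
```

```text
time: 15.52
ee_pos: [0.4522, 0.3168, 0.109]
eef_rot: [0.476, 0.523, 0.476, -0.523]
ft_force: [-2.8, -0.5, 9.5]
grip_width: 0.0574
time: 15.77
ee_pos: [0.4523, 0.3169, 0.1088]
eef_rot: [0.476, 0.524, 0.476, -0.523]
ft_force: [-7.8, -2.2, 24.4]
grip_width: 0.057
time: 16.02
ee_pos: [0.4525, 0.317, 0.1083]
eef_rot: [0.476, 0.524, 0.476, -0.523]
ft_force: [-10.2, -5.0, 34.4]
grip_width: 0.0572
```

```bash
python3 -m inch '{"delta_pos":[[0,0,1],[0,0,1],[0,0,0],[0,0,0],[0,0,0],[0,0,0],[0,0,0],[0,0,0]],"spin":[0,0,0,0,0,0,0,0],"hand":[50,50,50,60,66,74,84,84]}'; python3 st.py;  python3 -m inch '{"delta_pos":[[0,0,10],[0,0,25],[0,0,30],[0,0,30],[0,0,20],[0,-30,0],[0,-40,0],[0,-40,0]],"spin":[0,0,0,0,0,0,0,0],"hand":[84,84,84,84,84,84,84,84]}';  python3 -m inch '{"delta_pos":[[0,-40,0],[0,-40,0],[0,-40,0],[0,-30,0],[0,0,0],[0,0,0]],"spin":[0,0,0,0,0,0],"hand":[84,84,84,84,84,84]}'
python3 - <<'E'
from m import *
print("cap T",atz(T,comps(T,red,(110,180,60,50),1)[0][0],.152).round(4),"handle",atz(T,comps(T,ora,(205,165,40,50),1)[0][0],.125).round(4) if comps(T,ora,(205,165,40,50),1) else None)
c=comps(S,red,(340,170,60,60),1)[0];print("cap S",atz(S,c[0],.139).round(4),"knob S",atz(S,comps(S,red,(205,145,40,30),1)[0][0],.12).round(4))
cv2.imwrite("pics/e.png",cv2.resize(np.hstack([T["img"][90:250,100:350],S["img"][120:310,130:427][:160,:250]]),(800,256))[:,:,::-1])
E
```

```text
time: 16.68
ee_pos: [0.4522, 0.3166, 0.1083]
eef_rot: [0.476, 0.523, 0.476, -0.523]
ft_force: [-0.3, -0.5, 0.1]
grip_width: 0.0839
t 16.68 pos [452.2 316.6 108.3] zaxis deg -95.5 xaxis [ 0.  0. -1.] F [-0.3 -0.5  0.1] grip 83.9 q [0.56 0.5  1.93 0.   0.7  2.22]
time: 17.35
ee_pos: [0.4521, 0.2061, 0.2244]
eef_rot: [0.476, 0.523, 0.476, -0.522]
ft_force: [0.4, -0.4, 0.2]
grip_width: 0.0843
time: 17.85
ee_pos: [0.4523, 0.0552, 0.224]
eef_rot: [0.475, 0.524, 0.475, -0.524]
ft_force: [-0.4, 0.8, -0.2]
grip_width: 0.0839
cap T [0.4518 0.3156 0.152 ] handle None
cap S [0.4474 0.3177 0.139 ] knob S [ 0.4055 -0.2033  0.12  ]
```

View pics/e.png

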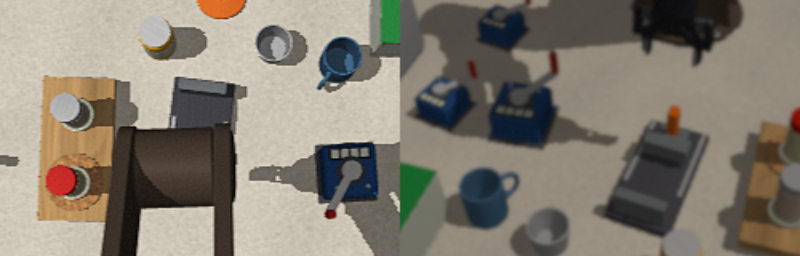

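```bash
python3 - <<'E'
from m import *
r2=lambda h,s,v:((h<6)|(h>174))&(s>130)&(v>45)
c=comps(T,r2,(290,200,45,40),1)[0];print("knob T",c[0].round(1),c[1],atz(T,c[0],.135).round(4))
c=comps(S,r2,(205,145,40,30),1)[0];print("knob S",c[0].round(1),c[1],atz(S,c[0],.12).round(4))
h=comps(S,ora,(260,170,60,55),1)[0][0];print("handle S",atz(S,h,.11).round(4))
for n,p in {"cup":(270,116.4),"mug":(312,126.9),"tin":(197.3,113.4),"shelf_jar":(143.6,159.3)}.items():
    m=np.array(robot.trace("top",n)[0]["mask"]);print(n,np.argwhere(m).mean(0)[::-1].round(1),"was",p)
E
```

```text
knob T [306.3 223.4] [303 221   7   6  31] [ 0.3993 -0.2038  0.135 ]
knob S [225.7 158.9] [224 153   4  13  35] [ 0.4051 -0.2033  0.12  ]
handle S [0.4665 0.072  0.11  ]
cup [269.8 116.6] was (270, 116.4)
mug [311.4 127.5] was (312, 126.9)
tin [197.6 113.4] was (197.3, 113.4)
shelf_jar [143.9 159.4] was (143.6, 159.3)
```

```bash
python3 -c "
from cell import robot; print(robot.hand_in())"
```

```text
the job is handed in; nothing more can be done
None
```

The job is done and handed in at about 18 s of the 69 s allowed; no verdict is reported.

I pushed the largest counter's lever until the force rose to 22 N while the fingers almost stopped moving, so I took it to be at its stop. I then backed off with it as it sprang back. I slid the clamp jaw open about 53 mm and left it there. I lifted the jar upright, lowered it onto the mat in 1 mm steps, let go and moved the arm clear.

**Last checks:**
- **Jar:** the cap sits within about 1 mm of the measured mat centre in the top view. The wrist force was near zero after release.
- **Lever:** the post is back within 0.3 mm of its starting place in the top view. The scene view put it about 7 mm off; the post was in shadow and partly lost there, so I trusted the top view.
- **Jaw:** the handle reads the same in the scene view as just after I opened it. In the last top view the arm hid it.
- **Bystanders:** the shelf jar, cup, mug and tin are all within 1 pixel (about 3 mm) of where they started.

**Not as gentle as planned:** two of the 1 mm lowering steps came after the jar had touched the mat, so it was pressed down with about 34 N before I eased off and let go.

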